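# Lock a blank in the engraver's holding block

## Robot

A 7-joint arm with a two-finger parallel gripper is mounted at the origin on the work surface. World frame = base frame: x ahead of the robot, y to its left, z up, the work surface at z = 0. Lengths are in m, angles in rad, forces in N, time in s.
With the tool pointing down it reaches from about 0.425 to 1.025 m from the base axis. Payload 9.4 kg.
Tool frame: the origin (TCP) lies on the centre line of the jaws, within the pads' length; the fingertips stand 19 mm ahead of it and the grasp point (between the pads) is the TCP; z points along the fingers, y is the line along which they close (so a half turn about z gives the same grasp; the last joint's range is limited). The gripper opens to 93 mm and grips with 3 to 60 N. Pads are 15 mm wide; open, the fingers measure 128 mm over their backs; the gripper's body (75 mm by 188 mm) begins 65 mm behind the grasp point.
Start: joints at [1.098, 0.599, -0.003, 1.599, 0.002, 0.943, -0.08], TCP at [0.28, -0.669, 0.238] pointing down, gripper open.
Joint ranges: [-2.57, 2.57], [-0.35, 1.97], [-1.29, 1.29], [0.11, 2.56], [-1.05, 4.19], [0.11, 1.86], [-2.63, 2.63]. Speed limits (rad/s): [2.22, 2.22, 3.01, 3.01, 3.14, 3.14, 3.14].

## Interface

Orientations are given as a unit quaternion [x, y, z, w].
In Python, from cell import telemetry, camera, camera_info, sign_off gives the robot as it stands.
- The arm moves only by the shell command python3 -m jog 'ROWS' [FORCE]. ROWS is JSON, a list of rows, each an object with "slide": the shift along the world's x, y, z in cm, a list of three; "rotation": the turn, a rotation vector about the world's x, y, z in rad, a list of three; "gripper": the finger opening in cm, from 0 to 9.3. A call has 1 to 5 rows; each row is the pose to reach, as a shift and turn from the pose commanded when the call began; what a row does not reach only later rows make up. A row lasts 1/10 s, in which the tool goes at most 50 mm and 8.59 degrees, less where a joint would pass 70% of its speed; a pose out of reach is approached as far as the arm can. A call with a gripper value outside its range is refused whole. The fingers move at their own pace and stop on an object; FORCE is the grip in N (left out, the last holds). Time passes only in rows, so rows that repeat a pose let the fingers close. It gives the time, the measured TCP pose, the force, the opening and the grip force at its end, in the units of the state.
- telemetry.observe(): the state, without advancing time (a new reading comes with each control period).
- camera(name): name is "side" or "top"; returns (picture, depth): 480x640x3 uint8, red, green, blue; 480x640 float32, m along the optical axis (not along the pixel's ray), 0 where there is no reading.
- camera_info(name): a dict with "camera_matrix" (3x3 intrinsics, pixels), "world_from_camera" (4x4, takes a point from camera to world coordinates). Camera axes: x right, y down, z forward; pixel columns grow to the right and rows downward; lengths in m; the calibration is good to about 2 mm. A picture is of the moment at which its call begins. camera_info takes no time and is no camera call.
- sign_off(): hands the job in; it is judged then, once.
The state is a dict: "time": time; "joint_positions": joint angles; "qd": joint speeds; "tau": joint torques, N m; "tcp_pos": TCP position; "tool_rot": TCP orientation; "ft_force": force on the tool from outside, world axes, zero at the start; "moment": the same for the moment, N m; "width": opening from 0.0 (shut) to 1.0 (fully open); "grasp_force": force on a finger pad.
Only numpy, scipy, OpenCV 4.12 (cv2) and the standard library are available. Lean on these libraries where they do the work, as an engineer would, in place of code of your own. Each camera call takes 0.05 s, during which the arm holds its last target. There are 200 camera calls.

## Task

On one of the two pine holding blocks the hinged wooden cover stands open: press it shut over the brass blank until its sprung hinge snaps it fully closed. Then take the mallet from the steel tray by its handle and knock that cover's sprung locking pin fully down, so that it catches, with a brisk blow of the held mallet - a real tap, not a slow push and not with the gripper itself. Finally set the mallet back in the tray and let go of it; leave the other, already locked block and the things lying on the bench alone.

Things in the scene. Friction and masses are not known exactly. Their poses are not given: they have to be found in the camera images.
- block: the holding block whose cover stands open, fixed to the bench. Pine block 130 long (x) x 90 wide (y) x 48 mm high; origin: centre of its underside; its +x end is the hinge end, -x the free front end
- cover (a joint): hinge of its wooden cover (124 long x 90 wide x 10 mm thick), rad: 0 = shut, lying level with its top face 62 mm above the bench; 0.9 = open, as at the start. An over-centre spring pushes it open above about 0.3 and pulls it shut below; takes about 4 N at the free edge
- cover_hinge (a point): point on the hinge axis (parallel to the block's y), 60 mm to +x of the block's origin and 54 mm above the bench; the cover reaches from 3 to 127 mm from it towards the block's -x, its outer face 8 mm above the axis when shut
- cover_edge (a point): point on the cover's outer face on its centre line, 12 mm from the free front edge and 115 mm from the hinge axis: a good place to press; z is the face's outward normal (up when shut)
- pin (a joint): the steel locking pin in that cover, m: 0 = up (head top 17 mm above the cover's face), 0.012 = fully down (head top 5 mm above the face). About 10 N starts it; past 0.0075 it snaps down and stays
- pin_head (a point): centre of the top of the pin's flat round head (18 mm diameter, 5 mm thick, on a 10 mm shank), 70 mm from the hinge axis on the cover's centre line; z points out of the cover
- mallet: small mallet of 0.3 kg, standing in the tray on one face of its head: upright cylindrical aluminium head, 38 mm diameter, 66 mm high, with flat white nylon faces; level wooden handle, 18 mm wide x 20 mm high, centre 33 mm above the lower face, reaching from the head to 128 mm from the head's axis along the mallet's -x. Origin: centre of the lower face; z up along the head
- mallet_grip (a point): point in the handle's centre 42 mm from the head's axis, 33 mm above the lower face: grip here across the handle (mallet y)
- mallet_face (a point): centre of the lower, striking face of the mallet
- tray: shallow steel tray fixed to the bench, 150 (x) x 190 (y) x 14 mm high, walls and floor 3 mm; origin: centre of its underside
- spare: the other holding block, already shut and locked, to be left alone; fixed to the bench. Pine block 130 long (x) x 90 wide (y) x 48 mm high; origin: centre of its underside; its +x end is the hinge end, -x the free front end
- spare_cover (a joint): hinge of its cover, rad: 0 = shut
- spare_pin (a joint): its locking pin, m: 0.012 = down, as it must stay
- eraser: white eraser 22 x 48 x 13 mm lying on the bench, loose; origin: centre of its underside
- scriber: square wooden scriber handle 12 x 110 x 12 mm with a 25 mm steel tip to +y, loose; origin: centre of the handle's underside
- jar: small glass jar, 48 mm diameter, 45 mm high, loose; origin: centre of its underside
Things that resemble listed ones, but are neither listed nor needed, are in the scene too. Several things have the shape of the mallet; the one meant has the colours described above.

How it is judged:
By the outcome, as a careful person would: the job done as asked, in the order asked, and still so for the second after the job is handed in, with the robot touching nothing.
It also fails if it takes over 64 s, if anything falls off the work surface, if the arm or the gripper's body presses on something with over 40 N, if the wrist force passes 120 N, or if a joint passes its speed limit or range.

## Working session

There is one attempt and no reset: what is moved stays moved. The work goes in short steps, Python scripts to look and compute and a shell command to move; the robot and the scene stay as the last step left them, time stands still between calls to the robot, and variables do not carry over. Pictures are saved under pics/ and viewed, at most 10 in all, crops included, and the job is handed in when it is done.

```bash
ls; mkdir -p pics; python3 - <<'E'
from cell import *
import numpy as np, cv2
s=telemetry.observe(); print(s)
for n in("side","top"):
    p,d=camera(n); i=camera_info(n); np.savez(f"{n}0.npz",p=p,d=d,K=i["camera_matrix"],T=i["world_from_camera"])
    cv2.imwrite(f"pics/{n}0.png",p[:,:,::-1]); print(np.round(i["camera_matrix"],1),np.round(i["world_from_camera"],3))
E
```

```text
pics
{'time': 0.0, 'joint_positions': array([ 1.09829049,  0.60013003, -0.00255034,  1.60014971,  0.00182522,
        0.94289634, -0.07983531]), 'qd': array([-0.00042988, -0.00067852,  0.0020572 ,  0.00085214,  0.00097595,
        0.00094388,  0.00023645]), 'tau': array([ 8.72293640e-04, -7.65060067e+01,  1.49815645e+00, -2.52347535e+01,
       -5.24122291e-02,  1.67178438e-02,  1.70480530e-05]), 'tcp_pos': array([ 0.27932565, -0.66851875,  0.23674923]), 'tool_rot': array([ 9.80476425e-01,  1.96635080e-01, -2.33644985e-04, -7.55467275e-04]), 'ft_force': array([ 0.78678222, -0.84170914, -0.70246506]), 'moment': array([ 0.03174805, -0.00675147, -0.02552592]), 'grasp_force': 0.0, 'width': 1.000362868515226}
[[600.9   0.  321. ]
 [  0.  600.9 240.3]
 [  0.    0.    1. ]] [[-0.923 -0.265  0.278  0.299]
 [-0.384  0.614 -0.69   0.644]
 [ 0.012 -0.744 -0.668  0.71 ]
 [ 0.     0.     0.     1.   ]]
[[474.7   0.  320. ]
 [  0.  474.7 234.7]
 [  0.    0.    1. ]] [[-0.028 -0.99   0.141  0.424]
 [-1.     0.026 -0.017 -0.004]
 [ 0.013 -0.142 -0.99   1.099]
 [ 0.     0.     0.     1.   ]]
```

View pics/side0.png

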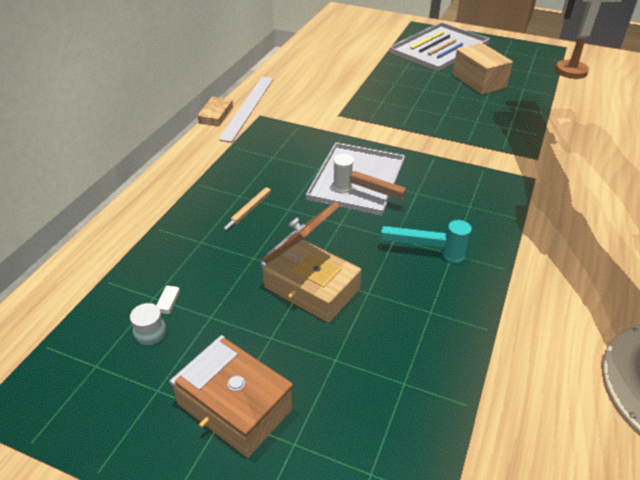

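View pics/top0.png

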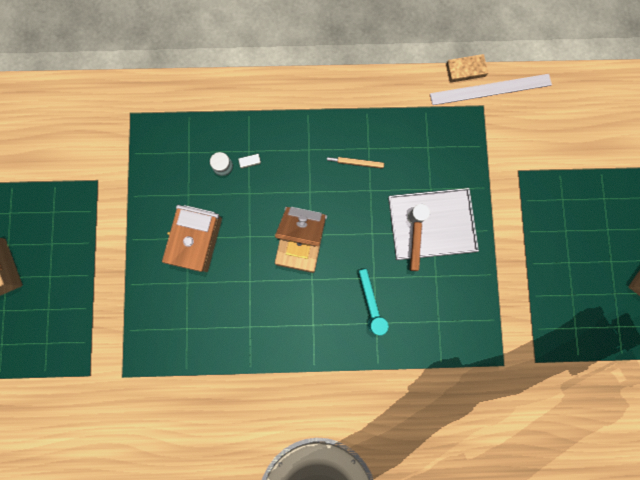

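The side view shows the open block near (310,275), the spare at (232,395), and the white-headed mallet in the tray at (343,172). The teal one at (457,240) is a decoy. In the top view the open block is at (300,240), the mallet head at (421,213), and its handle end at (415,270).

```bash
cat > h.py <<'E'
import numpy as np, cv2
def load(n,k=0):
    f=np.load(f"{n}{k}.npz"); p,d,K,T=f["p"],f["d"],f["K"],f["T"]
    v,u=np.mgrid[:480,:640]; c=np.stack([(u-K[0,2])/K[0,0]*d,(v-K[1,2])/K[1,1]*d,d],-1)
    return p,d,K,T,c@T[:3,:3].T+T[:3,3]
def ray(K,T,uv,z):
    r=T[:3,:3]@np.linalg.solve(K,[uv[0],uv[1],1.]); return T[:3,3]+r*(z-T[2,3])/r[2]
def tri(a,b):  # a,b=(K,T,uv): closest point of two rays, gap
    o,r=[],[]
    for K,T,uv in(a,b):
        x=T[:3,:3]@np.linalg.solve(K,[uv[0],uv[1],1.]); o.append(T[:3,3]); r.append(x/np.linalg.norm(x))
    s=np.linalg.lstsq(np.stack([r[0],-r[1]],1),o[1]-o[0],rcond=None)[0]
    p,q=o[0]+s[0]*r[0],o[1]+s[1]*r[1]; return (p+q)/2,np.linalg.norm(p-q)
E
python3 - <<'E'
from h import *
np.set_printoptions(precision=4,suppress=True)
R={"mallet":((400,200,440,280),(325,145,410,205)),"block":((270,200,335,275),(255,200,365,325)),"spare":((155,195,225,280),(165,330,300,460)),"tray":((380,180,485,265),(300,140,410,215))}
for k,n in enumerate(("top","side")):
    p,d,K,T,W=load(n); hsv=cv2.cvtColor(p,cv2.COLOR_RGB2HSV)
    for o,b in R.items():
        x0,y0,x1,y1=b[k]; w=W[y0:y1,x0:x1].reshape(-1,3); h=hsv[y0:y1,x0:x1].reshape(-1,3)
        w=w.astype(float)
        print(n,o,"zhist",np.histogram(w[:,2],bins=np.arange(-.005,.16,.01))[0])
        sel={"mallet":[("head",(w[:,2]>.062)&(h[:,1]<80)),("handle",(w[:,2]>.03)&(h[:,1]>100)&(w[:,2]<.06))],
         "block":[("pine",(w[:,2]>.04)&(w[:,2]<.053)&(h[:,1]>60)),("cover",(w[:,2]>.07)&(h[:,1]>90)),("pin?",(w[:,2]>.07)&(h[:,1]<70))],
         "spare":[("top",(w[:,2]>.055)&(h[:,1]>90)),("pin",(w[:,2]>.055)&(h[:,1]<60))],
         "tray":[("all",(h[:,1]<60)&(w[:,2]<.03)&(w[:,2]>-.01))]}[o]
        for nm,m in sel:
            if m.sum()<5: continue
            q=w[m]; print("  ",nm,m.sum(),"med",np.median(q,0),"lo",np.percentile(q,2,0),"hi",np.percentile(q,98,0),"rect",[np.round(t,4) for t in cv2.minAreaRect(q[:,:2].astype(np.float32))])
E
```

```text
top mallet zhist [2140  285   24   41  189  268   11  222    0    0    0    0    0    0
    0    0]
   head 240 med [ 0.615  -0.244   0.0688] lo [ 0.4236 -0.2614  0.0643] hi [ 0.6332 -0.0035  1.0992] rect [array([ 0.5193, -0.1376]), array([0.036 , 0.3273]), np.float64(41.7835)]
   handle 395 med [ 0.5407 -0.2353  0.0456] lo [ 0.4913 -0.2479  0.0398] hi [ 0.5947 -0.2223  0.0497] rect [array([ 0.5438, -0.2358]), array([0.0185, 0.1095]), np.float64(82.7745)]
top block zhist [2277   61   14   16   89  977   33  109  112  122  101  107  162  169
  129  221]
   pine 1028 med [0.5296 0.0322 0.0481] lo [ 0.498  -0.0141  0.0435] hi [0.5635 0.075  0.0523] rect [array([0.555 , 0.0267]), array([0.0901, 0.1086]), np.float64(77.0577)]
   cover 1019 med [0.5705 0.0224 0.1352] lo [ 0.4236 -0.0257  0.0812] hi [0.612  0.0645 1.0992] rect [array([0.5281, 0.0279]), array([0.0937, 0.197 ]), np.float64(81.3278)]
   pin? 311 med [0.6101 0.0146 0.0861] lo [ 0.5799 -0.0204  0.0707] hi [0.6282 0.0622 0.1331] rect [array([0.5285, 0.0297]), array([0.0878, 0.2018]), np.float64(84.0696)]
top spare zhist [3099  10
[... 1769 characters left out ...]
ist [8941  446  448  518  511  357 6066  193    0    0    0    0    0    0
    0    0]
   top 4592 med [0.5488 0.2827 0.0616] lo [0.5007 0.2223 0.0567] hi [0.622  0.3257 0.0645] rect [array([0.4361, 0.4051]), array([0.1368, 0.5343]), np.float64(44.1307)]
   pin 1674 med [0.6094 0.2638 0.063 ] lo [0.5559 0.2206 0.0571] hi [0.6408 0.2945 0.0673] rect [array([0.457 , 0.4212]), array([0.0925, 0.539 ]), np.float64(45.0007)]
side tray zhist [5589 1098  143  244  390  332   80  207    0    0    0    0    0    3
    7   54]
   all 4380 med [ 0.6011 -0.2981  0.0034] lo [ 0.5188 -0.4109 -0.0006] hi [ 0.7188 -0.1855  0.0222] rect [array([ 0.6006, -0.3011]), array([0.2299, 0.2666]), np.float64(25.4407)]
```

```bash
cat > meas.py <<'E'
from h import *
np.set_printoptions(precision=4,suppress=True)
def rect(q):
    (c,(a,b),t)=cv2.minAreaRect(q[:,:2].astype(np.float32)); 
    if a<b: t-=90
    return np.array(c),(round(max(a,b),4),round(min(a,b),4)),(t+90)%180-90
def comp(m):
    n,l,s,c=cv2.connectedComponentsWithStats(m.astype(np.uint8)); return l==1+np.argmax(s[1:,4])
def box(m,b):
    o=np.zeros_like(m); o[b[1]:b[3],b[0]:b[2]]=m[b[1]:b[3],b[0]:b[2]]; return o
E
python3 - <<'E'
from meas import *
cam={}
for k,n in enumerate(("top","side")):
    p,d,K,T,W=load(n); S=cv2.cvtColor(p,cv2.COLOR_RGB2HSV)[...,1]; z=W[...,2]; ok=d>0
    hm=comp(box(ok&(z>.062)&(z<.08)&(S<80),[(400,195,440,235),(325,145,365,205)][k]))
    v,u=np.nonzero(hm); r=cv2.minEnclosingCircle(np.stack([u,v],1).astype(np.float32)); uv=np.array(cv2.minAreaRect(np.stack([u,v],1).astype(np.float32))[0])
    cam[n]=(K,T,uv)
    print(n,"head top",rect(W[hm]),"z",np.median(z[hm]),"ray",ray(K,T,uv,.069))
    ha=comp(box(ok&(z>.038)&(z<.056)&(S>100),[(400,215,440,280),(345,160,410,205)][k])); print("  handle",rect(W[ha]),np.median(z[ha]))
    pm=comp(box(ok&(z>.044)&(z<.052)&(S>50),[(270,200,335,275),(255,200,365,325)][k])); print("  pine",rect(W[pm]),np.median(z[pm]))
    sp=comp(box(ok&(z>.058)&(z<.066),[(155,195,225,280),(165,330,300,460)][k])); print("  spare",rect(W[sp]),np.median(z[sp]))
    tr=comp(box(ok&(z>-.003)&(z<.018)&(S<60),[(380,180,485,265),(300,140,410,215)][k])); print("  tray",rect(W[tr]))
    cv=box(ok&(z>.07)&(z<.2),[(270,200,335,275),(255,200,365,325)][k]); q=W[cv]; print("  cover n",len(q),"zmax",np.percentile(q[:,2],99),"top pts mean",q[q[:,2]>np.percentile(q[:,2],95)].mean(0), rect(q))
print(tri(cam["top"],cam["side"]))
E
```

```text
top head top (array([ 0.6156, -0.2445]), (0.0366, 0.0361), 0.7513052225112915) z 0.06861010905824716 ray [ 0.6155 -0.2442  0.069 ]
  handle (array([ 0.5438, -0.2358]), (0.1095, 0.0185), -7.2254791259765625) 0.04561873879639766
  pine (array([0.5303, 0.0325]), (0.0897, 0.0578), 77.18824768066406) 0.048150274609942034
  spare (array([0.5734, 0.2667]), (0.1314, 0.0928), -14.639335632324219) 0.061911156492679975
  tray (array([ 0.6013, -0.2884]), (0.1979, 0.1551), -85.69329786300659)
  cover n 1332 zmax 0.15849358468834956 top pts mean [0.5515 0.0234 0.1579] (array([0.5853, 0.0193]), (0.0893, 0.0803), 76.79228973388672)
side head top (array([ 0.6155, -0.2438]), (0.0382, 0.0369), 74.7965316772461) z 0.06881719162669842 ray [ 0.6136 -0.2381  0.069 ]
  handle (array([ 0.5421, -0.2337]), (0.1086, 0.0219), -6.8216552734375) 0.04574782745459638
  pine (array([0.5617, 0.0273]), (0.1267, 0.0926), -14.228775024414062) 0.048291910457820775
  spare (array([0.5709, 0.2692]), (0.1308, 0.0938), -14.457923889160156) 0.06190586691355693
  tray (array([ 0.6068, -0.2977]), (0.2646, 0.2192), -65.47384071350098)
  cover n 908 zmax 0.15887423214554114 top pts mean [0.5532 0.039  0.1583] (array([0.5838, 0.0226]), (0.0916, 0.0798), 76.91181182861328)
(array([ 0.6164, -0.2455,  0.0637]), np.float64(0.0003294233854426703))
```

```bash
R='x'
python3 -m jog '[{"slide":[2,4.5,0],"rotation":[0,0,-0.04],"gripper":0},{"slide":[4,9,0],"rotation":[0,0,-0.08],"gripper":0},{"slide":[6,13.5,0],"rotation":[0,0,-0.12],"gripper":0},{"slide":[8,18,0],"rotation":[0,0,-0.16],"gripper":0},{"slide":[10,22.5,0],"rotation":[0,0,-0.2],"gripper":0}]' 20
python3 -m jog '[{"slide":[2,4.5,0],"rotation":[0,0,-0.04],"gripper":0},{"slide":[4,9,0],"rotation":[0,0,-0.08],"gripper":0},{"slide":[6,13.5,0],"rotation":[0,0,-0.12],"gripper":0},{"slide":[8,18,0],"rotation":[0,0,-0.16],"gripper":0},{"slide":[10,22.5,0],"rotation":[0,0,-0.2],"gripper":0}]'
python3 - <<'E'
from cell import *
from scipy.spatial.transform import Rotation as R
import numpy as np
s=telemetry.observe();print(s["tcp_pos"],s["joint_positions"]);y=R.from_quat(s["tool_rot"]).as_matrix()[:,1];print(np.degrees(np.arctan2(y[1],y[0])))
E
```

```text
time: 0.6
tcp_pos: [0.3799, -0.442, 0.2374]
tool_rot: [0.995, 0.097, -0.0, -0.0]
ft_force: [1.1, 0.4, -0.8]
width: 0.617
grasp_force: 0.0
time: 1.1
tcp_pos: [0.4799, -0.217, 0.2376]
tool_rot: [1.0, -0.003, -0.0, -0.0]
ft_force: [1.3, -0.4, 1.4]
width: 0.188
grasp_force: 0.0
[ 0.47986608 -0.21704847  0.23755633] [ 0.26760879  0.36316662  0.0660532   2.05459417 -0.03533508  0.72507296
 -1.22099413]
-90.34487366149844
```

```bash
python3 -m jog '[{"slide":[2,4.8,0],"rotation":[0,0,-0.05],"gripper":0},{"slide":[4,9.2,0],"rotation":[0,0,-0.09],"gripper":0},{"slide":[6,13.8,0],"rotation":[0,0,-0.14],"gripper":0},{"slide":[8,18.4,0],"rotation":[0,0,-0.19],"gripper":0},{"slide":[9.2,23,0],"rotation":[0,0,-0.226],"gripper":0}]'
python3 -m jog '[{"slide":[0.1,1.1,-1],"rotation":[0,0,0],"gripper":0},{"slide":[0.1,1.1,-4],"rotation":[0,0,0],"gripper":0},{"slide":[0.1,1.1,-5],"rotation":[0,0,0],"gripper":0},{"slide":[0.1,1.1,-5],"rotation":[0,0,0],"gripper":0}]'
python3 - <<'E'
from cell import *
import numpy as np, cv2
p,d=camera("side"); cv2.imwrite("pics/side1.png",cv2.resize(p[140:400,170:450,::-1],None,fx=2,fy=2))
E
```

```text
time: 1.6
tcp_pos: [0.5725, 0.0132, 0.2375]
tool_rot: [0.993, -0.116, 0.0, 0.0]
ft_force: [0.6, -0.1, -1.0]
width: 0.004
grasp_force: 0.0
time: 2.0
tcp_pos: [0.5713, 0.0212, 0.1861]
tool_rot: [0.993, -0.115, -0.002, 0.001]
ft_force: [0.5, -0.2, -0.2]
width: 0.003
grasp_force: 0.0
```

View pics/side1.png

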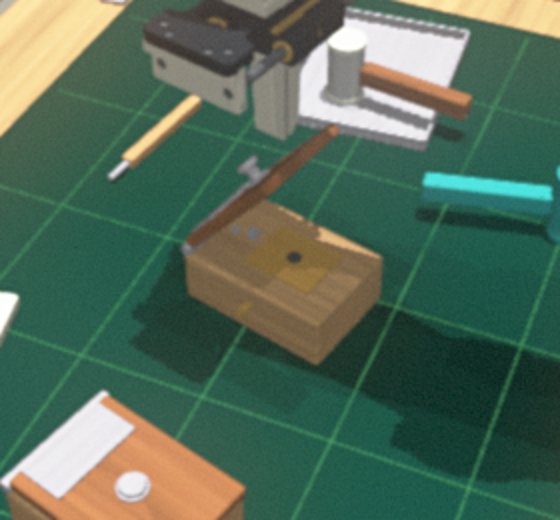

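The gripper stands above the open cover (fingertips at crop (275,125)), clear of the pin at (250,165), and the cover's free edge is at (335,130). Next I press along the arc.

```bash
python3 -m jog '[{"slide":[0,0.2,-1.2],"rotation":[0,0,0],"gripper":0},{"slide":[0,0.2,-2.4],"rotation":[0,0,0],"gripper":0},{"slide":[-0.8,0.4,-3.2],"rotation":[0,0,0],"gripper":0},{"slide":[-1.5,0.5,-4],"rotation":[0,0,0],"gripper":0},{"slide":[-2.2,0.7,-4.7],"rotation":[0,0,0],"gripper":0}]'
python3 -m jog '[{"slide":[-0.6,0.1,-0.9],"rotation":[0,0,0],"gripper":0},{"slide":[-1.1,0.3,-1.8],"rotation":[0,0,0],"gripper":0},{"slide":[-1.6,0.4,-2.8],"rotation":[0,0,0],"gripper":0},{"slide":[-1.9,0.5,-3.8],"rotation":[0,0,0],"gripper":0},{"slide":[-2.2,0.5,-4.6],"rotation":[0,0,0],"gripper":0}]'
python3 -m jog '[{"slide":[-0.1,0,-0.5],"rotation":[0,0,0],"gripper":0},{"slide":[-0.1,0,-0.9],"rotation":[0,0,0],"gripper":0},{"slide":[-0.1,0,-0.9],"rotation":[0,0,0],"gripper":0}]'
python3 - <<'E'
from cell import *
import numpy as np, cv2
p,d=camera("side"); cv2.imwrite("pics/side2.png",cv2.resize(p[140:400,170:450,::-1],None,fx=2,fy=2))
E
```

```text
time: 2.55
tcp_pos: [0.5498, 0.029, 0.14]
tool_rot: [0.993, -0.115, -0.0, 0.0]
ft_force: [1.0, -0.9, 0.5]
width: 0.007
grasp_force: 0.4
time: 3.05
tcp_pos: [0.5281, 0.0342, 0.0936]
tool_rot: [0.993, -0.115, -0.0, 0.0]
ft_force: [0.6, 0.5, -0.3]
width: 0.004
grasp_force: 0.0
time: 3.35
tcp_pos: [0.5276, 0.034, 0.0851]
tool_rot: [0.993, -0.115, -0.0, 0.0]
ft_force: [-0.6, -0.1, -0.1]
width: 0.005
grasp_force: 0.0
```

View pics/side2.png

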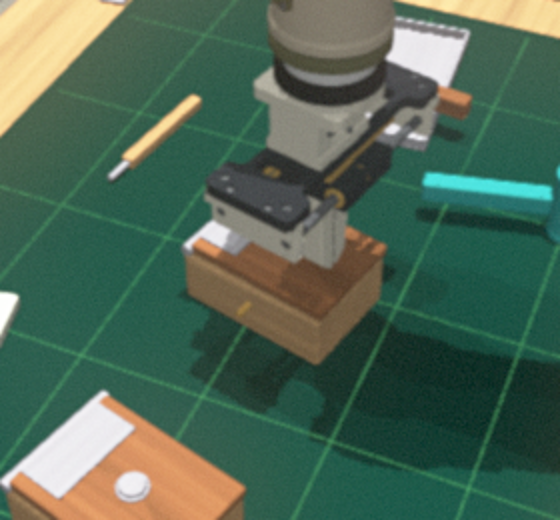

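The cover now lies flat on its block; the arm sits just above it and feels no force. Now over to the mallet, with a fresh measurement of pin and block once the view is clear.

```bash
python3 -m jog '[{"slide":[0,0,3],"rotation":[0,0,0],"gripper":0},{"slide":[0,0,7],"rotation":[0,0,0],"gripper":0},{"slide":[0.5,-3,10.5],"rotation":[0,0,0.02],"gripper":0},{"slide":[1.2,-7.5,11.5],"rotation":[0,0,0.04],"gripper":5},{"slide":[2,-12,11.5],"rotation":[0,0,0.06],"gripper":5}]' 20
python3 -m jog '[{"slide":[0.8,-4.5,0],"rotation":[0,0,0.02],"gripper":5},{"slide":[1.6,-9,0],"rotation":[0,0,0.03],"gripper":5},{"slide":[2.4,-13.5,0],"rotation":[0,0,0.047],"gripper":5},{"slide":[2.6,-15.3,0],"rotation":[0,0,0.047],"gripper":5},{"slide":[2.6,-15.3,0],"rotation":[0,0,0.047],"gripper":5}]'
python3 - <<'E'
from cell import *
from meas import *
from scipy.spatial.transform import Rotation as Ro
s=telemetry.observe();y=Ro.from_quat(s["tool_rot"]).as_matrix()[:,1];print(s["tcp_pos"],np.degrees(np.arctan2(y[1],y[0])))
for n in("side","top"):
    p,d=camera(n); i=camera_info(n); np.savez(f"{n}1.npz",p=p,d=d,K=i["camera_matrix"],T=i["world_from_camera"])
    cv2.imwrite(f"pics/{n}3.png",p[:,:,::-1]); k=int(n=="side")
    p,d,K,T,W=load(n,1); S=cv2.cvtColor(p,cv2.COLOR_RGB2HSV)[...,1]; z=W[...,2]
    b=[(265,195,340,280),(250,220,370,325)][k]
    c=comp(box((d>0)&(z>.056)&(z<.067),b)); print(n,"cover",rect(W[c]),np.median(z[c]))
    h=box((d>0)&(z>.07)&(z<.085),b); print("  pin",h.sum(),rect(W[comp(h)]),np.median(z[h]))
E
```

```text
time: 3.9
tcp_pos: [0.549, -0.0869, 0.2036]
tool_rot: [0.996, -0.084, 0.003, -0.0]
ft_force: [0.6, -0.2, 0.8]
width: 0.13
grasp_force: 0.0
time: 4.4
tcp_pos: [0.5731, -0.2425, 0.2008]
tool_rot: [0.998, -0.064, 0.0, 0.001]
ft_force: [0.5, 0.3, 0.0]
width: 0.522
grasp_force: 0.0
[ 0.5731 -0.2425  0.2008] -97.34810181331427
side cover (array([0.5629, 0.026 ]), (0.1324, 0.0959), -12.755462646484375) 0.06208473846779439
  pin 93 (array([0.554 , 0.0283]), (0.0171, 0.0169), -66.74235916137695) 0.0788432449103098
top cover (array([0.564 , 0.0248]), (0.1309, 0.0929), -13.039939880371094) 0.06179640713366619
  pin 52 (array([0.5555, 0.0257]), (0.0154, 0.0152), -1.8545074462890625) 0.07827295097530773
```

View pics/side3.png

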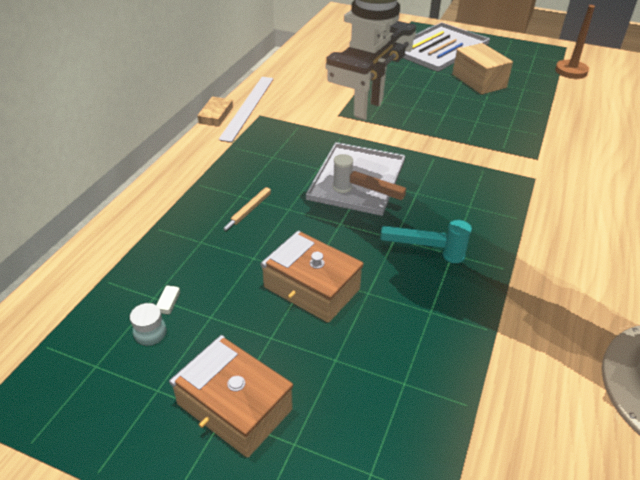

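Side view: cover shut, with the pin head up at (317,260), measured at (0.555, 0.027, 0.079). The gripper is above the mallet at (343,172).

```bash
python3 -m jog '[{"slide":[0,0,-3],"rotation":[0,0,0],"gripper":5},{"slide":[0,0,-7],"rotation":[0,0,0],"gripper":5},{"slide":[0,0,-9],"rotation":[0,0,0],"gripper":5},{"slide":[0,0,-10],"rotation":[0,0,0],"gripper":5},{"slide":[0,0,-10],"rotation":[0,0,0],"gripper":5}]'
```

```text
time: 5.0
tcp_pos: [0.5733, -0.237, 0.0998]
tool_rot: [0.998, -0.061, -0.001, -0.001]
ft_force: [-0.4, -0.1, 0.8]
width: 0.542
grasp_force: 0.0
```

```bash
python3 -m jog '[{"slide":[0,-0.2,-2],"rotation":[0,0,0],"gripper":5},{"slide":[0,-0.2,-4],"rotation":[0,0,0],"gripper":5},{"slide":[0,-0.2,-5.4],"rotation":[0,0,0],"gripper":5},{"slide":[0,-0.2,-6.4],"rotation":[0,0,0],"gripper":5},{"slide":[0,-0.2,-6.4],"rotation":[0,0,0],"gripper":5}]'
python3 -m jog '[{"slide":[0,0,0],"rotation":[0,0,0],"gripper":1.2},{"slide":[0,0,0],"rotation":[0,0,0],"gripper":1.2},{"slide":[0,0,0],"rotation":[0,0,0],"gripper":1.2},{"slide":[0,0,0],"rotation":[0,0,0],"gripper":1.2},{"slide":[0,0,0],"rotation":[0,0,0],"gripper":1.2}]' 55
```

```text
time: 5.5
tcp_pos: [0.5733, -0.2405, 0.0361]
tool_rot: [0.998, -0.061, -0.001, -0.0]
ft_force: [0.7, 0.8, -0.3]
width: 0.538
grasp_force: 0.0
time: 6.0
tcp_pos: [0.5737, -0.241, 0.037]
tool_rot: [0.998, -0.062, 0.0, 0.0]
ft_force: [0.1, 0.0, 3.3]
width: 0.191
grasp_force: 55.0
```

```bash
python3 -m jog '[{"slide":[0,0,1.5],"rotation":[0,0,0],"gripper":1.2},{"slide":[0,0,4.5],"rotation":[0,0,0],"gripper":1.2},{"slide":[0,0,8.5],"rotation":[0,0,0],"gripper":1.2},{"slide":[0,0,12.5],"rotation":[0,0,0],"gripper":1.2},{"slide":[0,0,15.5],"rotation":[0,0,0],"gripper":1.2}]' 60
python3 -m jog '[{"slide":[-0.5,2.5,0],"rotation":[0,0,0],"gripper":1.2},{"slide":[-1.5,6.5,0],"rotation":[0,0,0],"gripper":1.2},{"slide":[-2.5,11,0],"rotation":[0,0,0],"gripper":1.2},{"slide":[-3.5,15.5,0],"rotation":[0,0,0],"gripper":1.2},{"slide":[-4.5,20,0],"rotation":[0,0,0],"gripper":1.2}]'
python3 -m jog '[{"slide":[-1,4,0],"rotation":[0,0,0],"gripper":1.2},{"slide":[-1.5,6.3,0],"rotation":[0,0,0],"gripper":1.2},{"slide":[-1.6,7.3,0],"rotation":[0,0,0],"gripper":1.2},{"slide":[-1.6,7.3,0],"rotation":[0,0,0],"gripper":1.2},{"slide":[-1.6,7.3,0],"rotation":[0,0,0],"gripper":1.2}]'
python3 - <<'E'
from cell import *
from meas import *
from scipy.spatial.transform import Rotation as Ro
s=telemetry.observe();y=Ro.from_quat(s["tool_rot"]).as_matrix()[:,1];print(s["tcp_pos"],np.degrees(np.arctan2(y[1],y[0])))
for n in("side","top"):
    p,d=camera(n); i=camera_info(n); np.savez(f"{n}2.npz",p=p,d=d,K=i["camera_matrix"],T=i["world_from_camera"])
    p,d,K,T,W=load(n,2); S=cv2.cvtColor(p,cv2.COLOR_RGB2HSV)[...,1]; z=W[...,2]
    m=(d>0)&(z>.15)&(z<.24)&(S<80)&(np.hypot(W[...,0]-.555,W[...,1]-.027)<.026); c=comp(m); print(n,c.sum(),rect(W[c]),np.percentile(z[c],[1,50,99]))
p=np.load("side2.npz")["p"]; cv2.imwrite("pics/side4.png",cv2.resize(p[100:360,170:450,::-1],None,fx=2,fy=2))
E
```

```text
time: 6.5
tcp_pos: [0.5735, -0.2411, 0.1949]
tool_rot: [0.998, -0.062, 0.001, 0.0]
ft_force: [0.1, 0.5, -2.4]
width: 0.191
grasp_force: 60.0
time: 7.0
tcp_pos: [0.5275, -0.0395, 0.1924]
tool_rot: [0.998, -0.062, 0.0, -0.0]
ft_force: [0.2, 0.7, -2.8]
width: 0.19
grasp_force: 60.0
time: 7.5
tcp_pos: [0.5128, 0.0308, 0.1919]
tool_rot: [0.998, -0.062, 0.0, 0.0]
ft_force: [-0.8, -0.6, -3.1]
width: 0.193
grasp_force: 60.0
[0.5128 0.0308 0.1919] -97.1214014302829
side 450 (array([0.5506, 0.0359]), (0.0374, 0.0224), 23.75279426574707) [0.1589 0.1743 0.1943]Traceback (most recent call last):
  File "<stdin>", line 8, in <module>
  File "meas.py", line 8, in comp
    n,l,s,c=cv2.connectedComponentsWithStats(m.astype(np.uint8)); return l==1+np.argmax(s[1:,4])
                                                                              ~~~~~~~~~^^^^^^^^^
    return _wrapfunc(a, 'argmax', axis=axis, out=out, **kwds)
    return bound(*args, **kwds)
ValueError: attempt to get argmax of an empty sequence
```

```bash
python3 - <<'E'
from meas import *
from scipy.optimize import least_squares
p,d,K,T,W=load("side",2); S=cv2.cvtColor(p,cv2.COLOR_RGB2HSV)[...,1]; z=W[...,2]
c=comp((d>0)&(z>.15)&(z<.24)&(S<80)&(np.hypot(W[...,0]-.555,W[...,1]-.027)<.026)); q=W[c]
f=lambda t:np.hypot(q[:,0]-t[0]-t[2]*(q[:,2]-.17),q[:,1]-t[1]-t[3]*(q[:,2]-.17))-.019
r=least_squares(f,[.555,.027,0,0],loss="soft_l1",f_scale=.002); print(r.x,np.abs(r.fun).mean())
cv2.imwrite("pics/side4.png",cv2.resize(p[100:360,170:450,::-1],None,fx=2,fy=2))
E
```

```text
[ 0.5549  0.0259 -0.0254  0.    ] 0.0008017084924058879
```

View pics/side4.png

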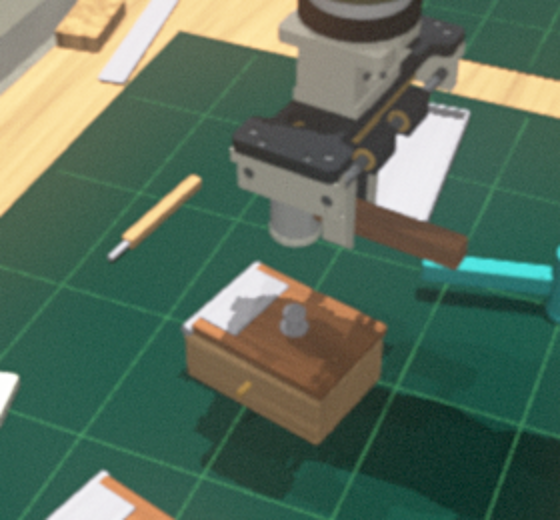

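The mallet hangs upright, its head at (0.555, 0.026) directly over the raised pin at crop (293,320). The face is 80 mm above the pin. Strike.

```bash
python3 -m jog '[{"slide":[0,0.1,-2.5],"rotation":[0,0,0],"gripper":1.2},{"slide":[0,0.1,-6],"rotation":[0,0,0],"gripper":1.2},{"slide":[0,0.1,-9.3],"rotation":[0,0,0],"gripper":1.2},{"slide":[0,0.1,-7],"rotation":[0,0,0],"gripper":1.2},{"slide":[0,0.1,-2],"rotation":[0,0,0],"gripper":1.2}]'
python3 -m jog '[{"slide":[0,0,2],"rotation":[0,0,0],"gripper":1.2},{"slide":[1,-4,2],"rotation":[0,0,0],"gripper":1.2},{"slide":[2,-8.5,2],"rotation":[0,0,0],"gripper":1.2},{"slide":[3,-13,2],"rotation":[0,0,0],"gripper":1.2},{"slide":[3,-14,2],"rotation":[0,0,0],"gripper":1.2}]'
python3 - <<'E'
from cell import *
from meas import *
for n in("side","top"):
    p,d=camera(n); i=camera_info(n); np.savez(f"{n}3.npz",p=p,d=d,K=i["camera_matrix"],T=i["world_from_camera"]); k=int(n=="side")
    p,d,K,T,W=load(n,3); S=cv2.cvtColor(p,cv2.COLOR_RGB2HSV)[...,1]; z=W[...,2]
    m=(d>0)&(np.hypot(W[...,0]-.5548,W[...,1]-.027)<.007); print(n,"pin",m.sum(),np.percentile(z[m],[10,50,90,99]))
    c=comp(box((d>0)&(z>.054)&(z<.067),[(265,195,340,280),(250,220,370,325)][k])); print("cover",rect(W[c]),np.median(z[c]))
    m=(d>0)&(np.hypot(W[...,0]-.5613,W[...,1]-.2705)<.006); print("sparepin",np.median(z[m]))
p=np.load("side3.npz")["p"]; cv2.imwrite("pics/side5.png",cv2.resize(p[100:360,170:450,::-1],None,fx=2,fy=2))
E
```

```text
time: 8.1
tcp_pos: [0.5104, 0.0313, 0.1677]
tool_rot: [0.998, -0.063, -0.005, 0.001]
ft_force: [0.9, 0.4, -2.2]
width: 0.19
grasp_force: 60.0
time: 8.6
tcp_pos: [0.543, -0.1145, 0.1918]
tool_rot: [0.998, -0.066, 0.001, 0.001]
ft_force: [-0.3, -0.1, -3.2]
width: 0.191
grasp_force: 60.0
side pin 43 [0.0657 0.0671 0.0685 0.0694]
cover (array([0.5633, 0.0261]), (0.1335, 0.0944), -12.901954650878906) 0.06199588558936642
sparepin 0.0663600072338083
top pin 31 [0.0651 0.0668 0.0692 0.07  ]
cover (array([0.5643, 0.0249]), (0.1325, 0.0903), -12.286369323730469) 0.06183919970768614
sparepin 0.06651550656880456
```

View pics/side5.png

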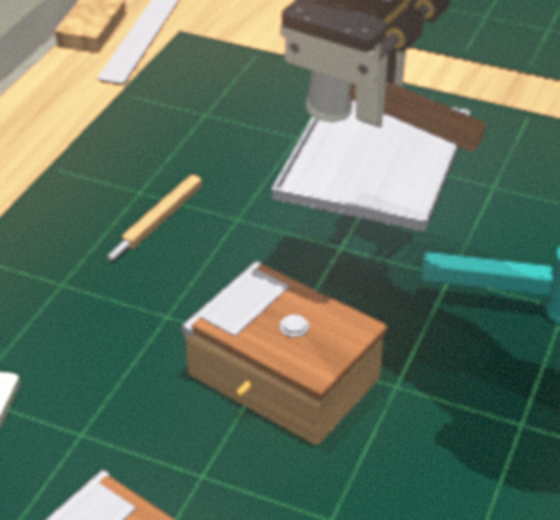

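The pin head at crop (293,325) now sits at z = 0.067, fully down, and the cover is still flat. Now return the mallet to the tray.

```bash
python3 -m jog '[{"slide":[1,-4,0],"rotation":[0,0,0],"gripper":1.2},{"slide":[2,-8.5,0],"rotation":[0,0,0],"gripper":1.2},{"slide":[3,-12.5,0],"rotation":[0,0,0],"gripper":1.2},{"slide":[3,-14,0],"rotation":[0,0,0],"gripper":1.2},{"slide":[3,-14,0],"rotation":[0,0,0],"gripper":1.2}]'
python3 -m jog '[{"slide":[0,0,-3],"rotation":[0,0,0],"gripper":1.2},{"slide":[0,0,-7],"rotation":[0,0,0],"gripper":1.2},{"slide":[0,0,-11],"rotation":[0,0,0],"gripper":1.2},{"slide":[0,0,-13],"rotation":[0,0,0],"gripper":1.2},{"slide":[0,0,-13],"rotation":[0,0,0],"gripper":1.2}]'
```

```text
time: 9.2
tcp_pos: [0.5719, -0.2486, 0.1911]
tool_rot: [0.998, -0.063, -0.0, 0.0]
ft_force: [-0.6, -0.0, -3.3]
width: 0.189
grasp_force: 60.0
time: 9.7
tcp_pos: [0.5708, -0.2434, 0.0587]
tool_rot: [0.998, -0.06, -0.003, -0.002]
ft_force: [-0.7, 0.7, -2.2]
width: 0.186
grasp_force: 60.0
```

```bash
python3 -m jog '[{"slide":[0.2,-0.4,0],"rotation":[0,0,0],"gripper":1.2},{"slide":[0.2,-0.4,-0.7],"rotation":[0,0,0],"gripper":1.2},{"slide":[0.2,-0.4,-1.4],"rotation":[0,0,0],"gripper":1.2},{"slide":[0.2,-0.4,-1.8],"rotation":[0,0,0],"gripper":1.2},{"slide":[0.2,-0.4,-1.8],"rotation":[0,0,0],"gripper":1.2}]'
python3 -m jog '[{"slide":[0,0,0],"rotation":[0,0,0],"gripper":1.2}]'
```

```text
time: 10.2
tcp_pos: [0.5742, -0.2507, 0.0433]
tool_rot: [0.998, -0.062, -0.0, -0.0]
ft_force: [-0.6, -0.6, -2.4]
width: 0.194
grasp_force: 60.0
time: 10.3
tcp_pos: [0.5745, -0.251, 0.0437]
tool_rot: [0.998, -0.062, -0.0, -0.0]
ft_force: [1.2, -0.5, -2.5]
width: 0.186
grasp_force: 60.0
```

```bash
python3 -m jog '[{"slide":[0,0,-0.3],"rotation":[0,0,0],"gripper":1.2},{"slide":[0,0,-0.5],"rotation":[0,0,0],"gripper":1.2},{"slide":[0,0,-0.6],"rotation":[0,0,0],"gripper":1.2},{"slide":[0,0,-0.6],"rotation":[0,0,0],"gripper":1.2},{"slide":[0,0,-0.6],"rotation":[0,0,0],"gripper":1.2}]'
```

```text
time: 10.8
tcp_pos: [0.5745, -0.251, 0.0376]
tool_rot: [0.998, -0.062, -0.0, 0.0]
ft_force: [-0.5, 0.4, -2.5]
width: 0.189
grasp_force: 60.0
```

```bash
python3 -m jog '[{"slide":[0,0,-0.05],"rotation":[0,0,0],"gripper":1.2},{"slide":[0,0,-0.1],"rotation":[0,0,0],"gripper":1.2},{"slide":[0,0,-0.1],"rotation":[0,0,0],"gripper":1.2}]'
python3 -m jog '[{"slide":[0,0,0],"rotation":[0,0,0],"gripper":2.5},{"slide":[0,0,0],"rotation":[0,0,0],"gripper":4},{"slide":[0,0,0],"rotation":[0,0,0],"gripper":5},{"slide":[0,0,0],"rotation":[0,0,0],"gripper":5},{"slide":[0,0,0],"rotation":[0,0,0],"gripper":5}]'
python3 -m jog '[{"slide":[0,0,1.5],"rotation":[0,0,0],"gripper":5},{"slide":[0,0,4],"rotation":[0,0,0],"gripper":5},{"slide":[0,0,8],"rotation":[0,0,0],"gripper":5},{"slide":[0,0,12],"rotation":[0,0,0],"gripper":5},{"slide":[0,0,16],"rotation":[0,0,0],"gripper":5}]'
python3 -m jog '[{"slide":[-4,-2,2],"rotation":[0,0,0],"gripper":5},{"slide":[-8,-4,2],"rotation":[0,0,0],"gripper":5},{"slide":[-8,-8,2],"rotation":[0,0,0],"gripper":5},{"slide":[-8,-10,2],"rotation":[0,0,0],"gripper":5},{"slide":[-8,-10,2],"rotation":[0,0,0],"gripper":5}]'
python3 - <<'E'
from cell import *
import cv2
p,d=camera("side"); cv2.imwrite("pics/side6.png",p[:,:,::-1])
E
```

```text
time: 11.1
tcp_pos: [0.5745, -0.2509, 0.0366]
tool_rot: [0.998, -0.062, -0.0, -0.0]
ft_force: [0.5, -0.2, -3.1]
width: 0.19
grasp_force: 60.0
time: 11.6
tcp_pos: [0.5746, -0.251, 0.0367]
tool_rot: [0.998, -0.062, 0.0, 0.0]
ft_force: [0.0, 0.0, -0.6]
width: 0.522
grasp_force: 0.0
time: 12.1
tcp_pos: [0.5742, -0.2509, 0.1993]
tool_rot: [0.998, -0.062, 0.0, 0.0]
ft_force: [0.5, 0.1, -0.9]
width: 0.538
grasp_force: 0.0
time: 12.6
tcp_pos: [0.4944, -0.3542, 0.2175]
tool_rot: [0.998, -0.064, 0.001, 0.001]
ft_force: [0.1, -0.3, -0.3]
width: 0.54
grasp_force: 0.0
```

View pics/side6.png

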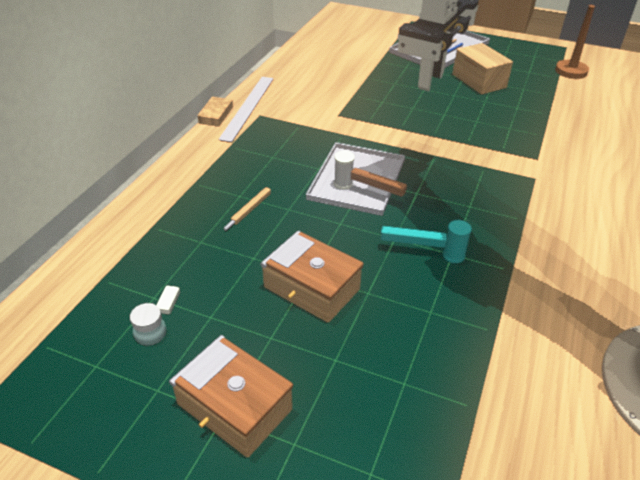

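The mallet stands upright in the tray at (344,168), the pin at (317,263) is down, the cover is shut, and everything else is where it was.

```bash
python3 -c "
from cell import sign_off
print(sign_off())"
```

```text
the job is handed in; nothing more can be done
None
```

The cover is shut, its pin was knocked fully down with one mallet blow, the mallet stands back in the tray with the gripper clear, and the job was handed in after about 13 s of robot time.

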